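# Clamp the board and take a moisture reading

### The arm

A 6-joint arm with a two-finger parallel gripper is mounted at the origin on the work surface. World frame = base frame: x ahead of the robot, y to its left, z up, the work surface at z = 0. Lengths are in m, angles in degrees, forces in N, time in s.
With the tool pointing down it reaches from about 0.3 to 0.75 m from the base axis. Payload 8.5 kg.
Tool frame: the origin (TCP) lies midway between the tips of the shut fingers; the grasp point (between the pads) lies 19 mm behind it; z points along the fingers, y is the direction in which the jaws open and shut (so a half turn about z gives the same grasp; the last joint's range is limited). The gripper opens to 85 mm and grips with 20 to 120 N. Pads are 22 mm wide; open, the fingers measure 114 mm over their backs; the gripper's body (76 mm by 85 mm) begins 54 mm behind the grasp point. The pads swing forward as they close: fully open they stand 13 mm farther back than shut.
Start: joints at [51.549, 21.807, 74.336, -0, 83.858, -12.336], TCP at [0.242, 0.494, 0.231] pointing down, gripper open.
Joint ranges: [-178.18, 178.18], [-50.72, 133.34], [12.68, 142.11], [-81.47, 261.47], [9.98, 163.14], [-165.26, 165.26]. Speed limits (degrees/s): [136.94, 136.94, 180, 180, 180, 180].

### API

Orientations are given as a 3x3 rotation matrix whose columns are the frame's x, y, z axes.
In Python, from rig import env, eyes, close_job gives the robot as it stands.
- The arm moves only by the tool jog_arm, never from a script. Its argument "deltas" is one flat list of numbers, 7 for each row, row after row: the shift along the tool's x, y, z in units of 0.75 m (1.0 is 0.75 m), then the turn, a rotation vector about the tool's x, y, z in units of 180 degrees (1.0 is 180 degrees), then the gripper command: -1 is fully open, 1 is shut, values between are in proportion. In form: [dx, dy, dz, ax, ay, az, fingers, dx, dy, dz, ax, ay, az, fingers, ...]. A call has 1 to 12 rows; each row is the pose to reach, as a shift and turn from the pose commanded when the call began, along the tool's axes at that moment, turning the shorter way round; what a row does not reach only later rows make up. A row lasts 1/12 s, in which the tool goes at most 41.7 mm and 7.16 degrees, less where a joint would pass 70% of its speed; a pose out of reach is approached as far as the arm can. A call with a number of a shift or a turn outside -1 to 1 is refused whole. A call with a gripper value outside its range is refused whole. The fingers move at their own pace and stop on an object; "grip_force" is the grip in N (left out, the last holds). Time passes only in rows, so rows that repeat a pose let the fingers close. It gives the time, the measured TCP pose, the force and the opening at its end, in the units of the state.
- env.observe(): the state, without advancing time (a new reading comes with each control period).
- eyes.get_image(name): name is "scene" or "top" or "wrist"; returns the picture (480x640x3 uint8, red, green, blue); there is no depth.
- eyes.camera_params(name): a dict with "intrinsics" (3x3 intrinsics, pixels), "R" (3x3) and "t" (3): a world point X has camera coordinates R X + t; the wrist camera has in their place "mount" (4x4, takes a point from camera to tool coordinates, whose origin is the TCP and whose axes are the flange's). Camera axes: x right, y down, z forward; pixel columns grow to the right and rows downward; lengths in m; the calibration is good to about 2 mm. A picture is of the moment at which its call begins: read the wrist's pose just before it. camera_params takes no time and is no camera call.
- close_job(): hands the job in, once; it reports no verdict.
The state is a dict: "time_s": time; "q": joint angles; "qvel": joint speeds; "joint_efforts": joint torques, N m; "position": TCP position; "tool_rot": TCP orientation; "ft_force": force on the tool from outside, world axes, zero at the start; "wrist_torque": the same for the moment, N m; "grip_width": finger opening in m.
Only numpy, scipy, OpenCV 4.12 (cv2) and the standard library are available. Lean on these libraries where they do the work, as an engineer would, in place of code of your own. Each camera call takes 0.05 s, during which the arm holds its last target.

### The job

Lock the pine board in the sloping jig by swinging the cam lever fully over until the jaw grips it. Then take the moisture meter out of the tool strip and hold it square to the board's sloping face with its pin inside the pencilled circle, pressing lightly so that the spring pin is pushed about half-way in and never driven hard against its stop. Finish while still holding it there, board clamped, and leave the other things where they are.

Things in the scene. Friction and masses are not known exactly. Their poses are not given: they have to be found in the camera images.
- jig: Fixed jig: grey base and a 200 x 200 mm aluminium top sloping 20 degrees. Origin on the bench; x horizontal, pointing up-slope (away from the robot), y left, z up. The top surface lies 65 mm above the origin. 'Slope frame': that point as origin, axes x = (0.940, 0, 0.342) up the slope, y, z = (-0.342, 0, 0.940) square to the top. Lower stop, 20 mm high, face at slope x = -50 mm.
- board: Loose pine board, 100 (x, up the slope) x 160 (y, across) x 22 mm (z), 0.2 kg, lying on the sloping top against the lower stop, within 35 mm either side of the middle. Origin at the centre of its underside; z is square to its face, tilted 20 degrees from vertical. Its two brown knots do not matter.
- mark (a point): Centre of the pencilled circle (16 mm diameter, black line, small cross inside) on the board's upper face, 8 mm down-slope and 25 mm to the right (-y) of the board's centre.
- jaw: Sliding steel jaw, 70 mm wide, 24 mm tall, with a springy rubber face, at the board's upper edge. The cam lever drives it down the slope; its face starts up to 2.5 mm clear of the board and at the end of the lever's throw squeezes it against the stop with about 15 N. Origin: lower edge of the steel, behind the rubber.
- cam (a joint): Angle of the cam lever about its pivot, rad: 0 = open, lever pointing up-slope (jig +x); 1.6 = fully over at its stop (locked), lever pointing across to the left (jig +y). Grows anticlockwise seen from above. Starts 0 to 0.3. About 0.1 Nm of friction (1.5 N at the peg), stays where it is left.
- cam_pivot (a point): Point on the lever's pivot axis, 37 mm above the sloping top, at slope x = 95 mm, y = 0. The axis is square to the sloping top.
- cam_peg (a point): Centre of the top end of the black round peg, 16 mm diameter and 48 mm tall, standing on the end of the cam lever square to the sloping top, 70 mm from the pivot axis; its top is 85 mm above the sloping top (48 mm above the lever bar). Grip or push it here.
- rack: Fixed grey tool strip, 75 (x) x 215 (y) x 75 mm high, with three 22 mm square holes 66 mm deep in its top, at y = -70, 0 and +70 mm, 70 mm apart. Origin at the centre of its underside, on the bench. The meter and two screwdrivers stand in the holes, in any order.
- meter: Moisture meter standing in a hole of the tool strip: black body 26 (x) x 34 (y) x 95 mm tall (z) with a small screen; below it an aluminium nose, 18 mm diameter, 45 mm long, and a spring pin. 0.2 kg. Origin: centre of the body's underside, resting on the strip's top; z up. Grip across its 26 mm (along its x), about 50 mm above the origin. Yaw within 0.65 rad of the bench axes.
- meter_tip (a point): End of the meter's spring pin (steel, 8 mm diameter, round end), on the meter's axis 60 mm below its origin when not pressed in.
- plunger (a joint): How far the meter's spring pin is pushed in, m: 0 = fully out, 0.010 = at its stop. Spring 450 N/m, preloaded: about 2 N to start it, 4 N half-way in, 6.3 N at the stop.
- driver1: Bystander: screwdriver standing in the tool strip, handle 26 mm diameter, 85 mm tall above the strip; origin at the strip's top.
- driver2: Bystander: smaller screwdriver standing in the tool strip, handle 22 mm diameter, 72 mm tall above the strip; origin at the strip's top.
- offcut: Bystander: pine offcut 60 x 40 x 30 mm lying on the bench; origin under its centre.
- sanding_block: Bystander: cork sanding block 45 x 90 x 32 mm lying on the bench; origin under its centre.
Not all that is in view belongs to the job. What is shaped like the meter but green is not meant. Of the things shaped like the rack, the grey one is meant.

How it is judged:
By the outcome, as a careful person would: the job done as asked, in the order asked, and still so for the second after the job is handed in, while the arm keeps its last pose, push and grip.
It also fails if it takes over 58 s, if anything falls off the work surface, if the arm or the gripper's body presses on something with over 40 N, if the wrist force passes 120 N, or if a joint passes its speed limit or range.

## Working session

There is one attempt and no reset: what is moved stays moved. The work goes in short steps, Python scripts to look and compute and a tool call to move; the robot and the scene stay as the last step left them, time stands still between calls to the robot, and variables do not carry over. Pictures are saved under pics/ and viewed, and the job is handed in when it is done.

Besides the shell and the picture viewer there is one more tool, called after "Emit:" as name(argument=value, ...) on one line, values as JSON. jog_arm: Moves the arm, as the interface text tells. Its arguments: {"type":"object","properties":{"deltas":{"type":"array"},"grip_force":{"type":"number"}},"required":["deltas"]}

```bash
ls; mkdir -p pics; python3 - <<'E'
from rig import env,eyes
import cv2,json
s=env.observe(); print(s)
for n in ("scene","top","wrist"):
    im=eyes.get_image(n); cv2.imwrite(f"pics/{n}0.png",im[:,:,::-1])
    p=eyes.camera_params(n); print(n,p)
E
```

```text
pics
{'time_s': 0.0, 'q': array([ 5.15477968e+01,  2.18423776e+01,  7.43849772e+01,  1.05566007e-03,
        8.38585174e+01, -1.23355937e+01]), 'qvel': array([ 0.11625648, -0.02549158, -0.1440439 ,  0.0633949 ,  0.02034702,
        0.05906458]), 'joint_efforts': array([-8.54212467e-04, -4.48461592e+01, -2.31277013e+01, -1.84098913e-04,
        4.74333516e-03, -2.23909808e-05]), 'position': array([0.2419196 , 0.49361233, 0.23069746]), 'tool_rot': array([[-8.97898970e-01,  4.40200572e-01, -9.46362776e-04],
       [ 4.40201459e-01,  8.97898282e-01, -1.16232209e-03],
       [ 3.38082663e-04, -1.46023808e-03, -9.99998877e-01]]), 'ft_force': array([-0.02150524, -0.5901098 , -0.25314605]), 'wrist_torque': array([-0.00756924,  0.01410905,  0.05124168]), 'grip_width': 0.08521560824087993}
scene {'intrinsics': array([[542.56522339,   0.        , 317.94948222],
       [  0.        , 542.56522339, 242.51027187],
       [  0.        ,   0.        ,   1.        ]]), 'R': array([[-0.6300974 ,  0.77637785,  0.01465282],
       [ 0.45371031,  0.38340764, -0.80445356],
       [-0.63017793, -0.50023596
[... 272 characters left out ...]
0.99990931, -0.00142872],
       [-0.98528044, -0.01295197, -0.17045438],
       [ 0.17042042,  0.00369032, -0.98536453]]), 't': array([0.10144214, 0.5216277 , 1.13069721])}
wrist {'intrinsics': array([[341.72437439,   0.        , 327.76421795],
       [  0.        , 341.72437439, 239.04108099],
       [  0.        ,   0.        ,   1.        ]]), 'mount': array([[ 1.15719209e-04, -9.58791288e-01, -2.84111337e-01,
         7.23573063e-02],
       [ 9.99999640e-01,  3.49704222e-04, -7.72845589e-04,
        -7.83213376e-04],
       [ 8.40352553e-04, -2.84111146e-01,  9.58790984e-01,
        -1.42174319e-01],
       [ 0.00000000e+00,  0.00000000e+00,  0.00000000e+00,
         1.00000000e+00]])}
```

View pics/scene0.png

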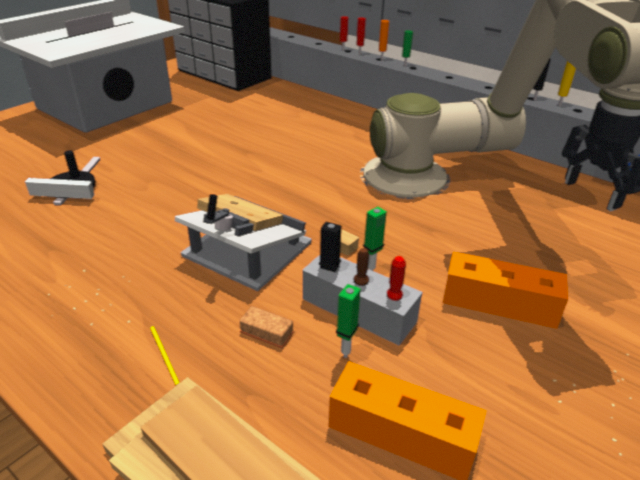

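View pics/top0.png

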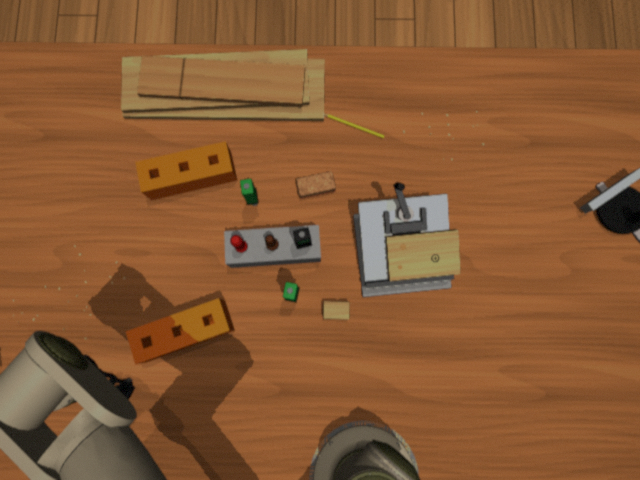

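View pics/wrist0.png

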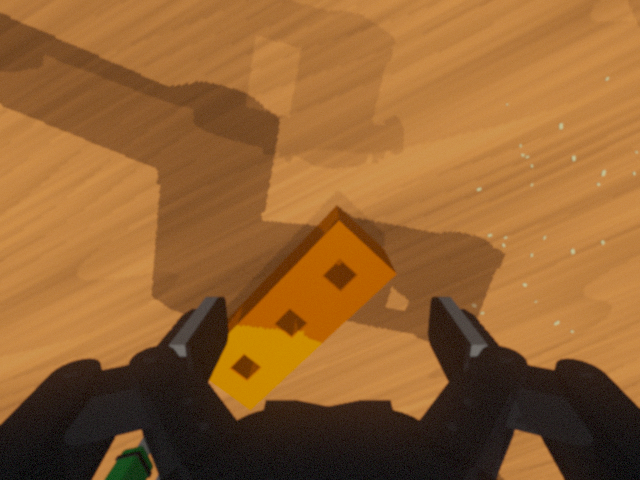

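The top view shows the grey rack at (272,245). The black meter is in its right hole at (303,238). The green look-alikes are at (249,190) and (291,291), and the orange racks are at (185,170) and (180,330). The jig is at (405,245) with its cam peg at about (400,187). The disc-and-bar thing at the far right, (620,205), isn't part of the job. I'll check the choice in close crops.

```bash
python3 - <<'E'
import cv2
im=cv2.imread("pics/top0.png")
a=cv2.resize(im[165:310,345:475],None,fx=4.1,fy=4.1,interpolation=cv2.INTER_CUBIC); cv2.imwrite("pics/c_top_jig.png",a)
a=cv2.resize(im[215:280,215:330],None,fx=6.5,fy=6.5,interpolation=cv2.INTER_CUBIC); cv2.imwrite("pics/c_top_rack.png",a)
im=cv2.imread("pics/scene0.png")
a=cv2.resize(im[185:345,165:425],None,fx=3,fy=3,interpolation=cv2.INTER_CUBIC); cv2.imwrite("pics/c_scene.png",a)
E
```

```text
(no output)
```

View pics/c_top_jig.png

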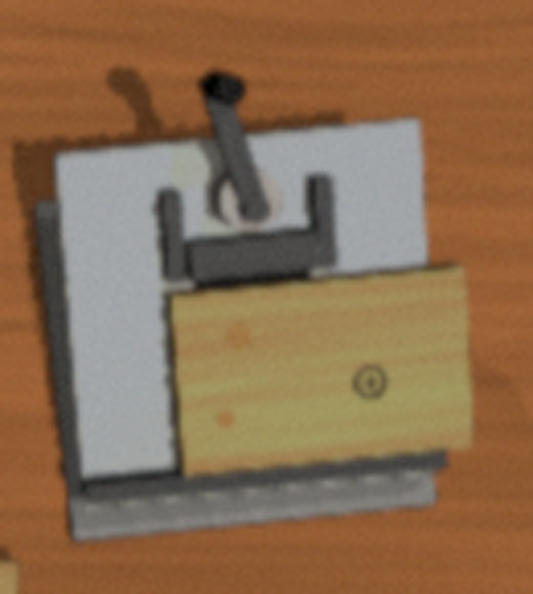

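View pics/c_top_rack.png

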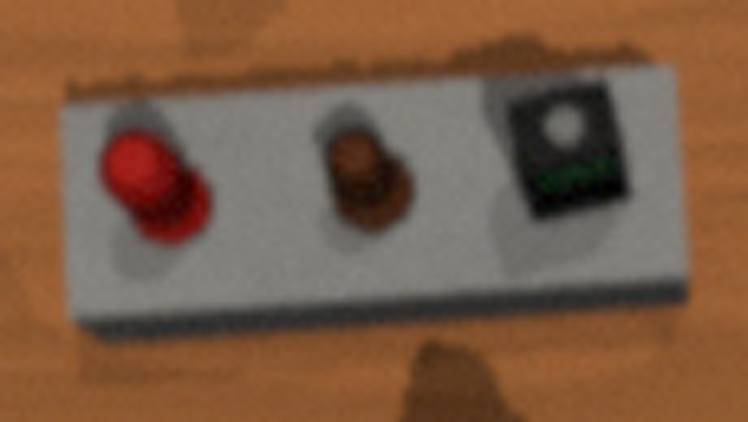

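View pics/c_scene.png

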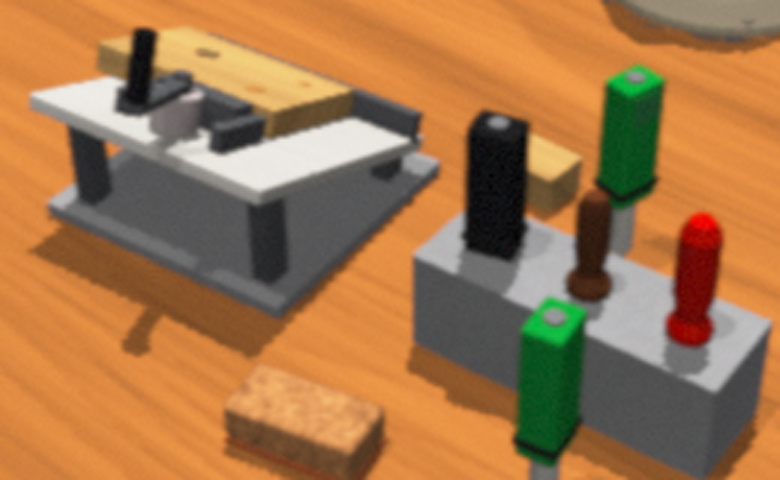

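```bash
cat > h.py <<'E'
import numpy as np, cv2
from scipy.optimize import least_squares
from scipy.spatial.transform import Rotation as Ro
SL=np.array([[.9397,0,-.3420],[0,1,0],[.3420,0,.9397]])
P={'scene':dict(K=np.array([[542.56522339,0,317.94948222],[0,542.56522339,242.51027187],[0,0,1]]),R=np.array([[-0.6300974,0.77637785,0.01465282],[0.45371031,0.38340764,-0.80445356],[-0.63017793,-0.50023596,-0.59383479]]),t=np.array([0.23607162,-0.18239382,1.48317192])),
'top':dict(K=np.array([[507.10645099,0,318.546298],[0,507.10645099,243.83061266],[0,0,1]]),R=np.array([[0.01339145,-0.99990931,-0.00142872],[-0.98528044,-0.01295197,-0.17045438],[0.17042042,0.00369032,-0.98536453]]),t=np.array([0.10144214,0.5216277,1.13069721]))}
def proj(c,X):
    p=P[c]; v=p['K']@(p['R']@np.asarray(X)+p['t']); return v[:2]/v[2]
def Rz(a): return Ro.from_euler('z',a).as_matrix()
def slope2w(j,p): # j=x,y,yaw ; p slope coords m
    return np.array([j[0],j[1],0])+Rz(j[2])@(np.array([0,0,.065])+SL@np.asarray(p))
E
python3 - <<'E'
from h import *
def tj(u,v): return np.array([(u+.5)/4.1-.5+345,(v+.5)/4.1-.5+165])
def sc(u,v): return np.array([(u+.5)/3-.5+165,(v+.5)/3-.5+185])
def tr(u,v): return np.array([(u+.5)/6.5-.5+215,(v+.5)/6.5-.5+215])
def model(p):
    j=p[:3]; d=p[3]; a=p[4]
    pts={'pUL':(.1,.1,0),'pUR':(.1,-.1,0),'bUL':(.05,d+.08,.022),'bUR':(.05,d-.08,.022),'bLL':(-.05,d+.08,.022),'bLR':(-.05,d-.08,.022),'mark':(-.008,d-.025,.022),
     'peg':(.095+.07*np.cos(a),.07*np.sin(a),.085),'pb':(.095+.07*np.cos(a),.07*np.sin(a),.037),'piv':(.095,0,.037)}
    return {k:slope2w(j,v) for k,v in pts.items()}
obs=[('top','pUL',tj(57,155)),('top','pUR',tj(420,120)),('top','bUL',tj(170,292)),('top','bUR',tj(465,265)),('top','bLL',tj(183,477)),('top','bLR',tj(471,446)),('top','mark',tj(369,381)),
('scene','mark',sc(208,53)),('scene','bUR',sc(98,45)),('scene','bLR',sc(188,28)),('scene','bLL',sc(350,90)),('scene','bUL',sc(268,110)),('scene','pUL',sc(262,190)),('scene','pUR',sc(32,98)),('scene','peg',sc(145,33))]
f=lambda p:np.concatenate([proj(c,model(p)[k])-o for c,k,o in obs])
r=least_squares(f,[.5,-.17,.05,-.03,.2],loss='soft_l1')
print(r.x); m=model(r.x)
for (c,k,o) in obs: print(c,k,np.round(proj(c,m[k])-o,1))
for k in ('mark','peg','piv'): print(k,m[k].round(4))
for k in('peg','pb','piv'): 
  q=proj('top',m[k]);print(k,(q-[345,165])*4.1, (proj('scene',m[k])-[165,185])*3)
# meter
ms=[(-.013,-.017),(.013,-.017),(.013,.017),(-.013,.017)]
# crop corners: (508,100) far-left=+x,+y; (605,82) +x,-y ; (630,195) -x,-y ; (533,218) -x,+y ; meter x along world y
W=[(.017,.013),(.017,-.013),(-.017,-.013),(-.017,.013)]
O=[tr(508,100),tr(605,82),tr(630,195),tr(533,218)]
def mm(p): return [np.array([p[0],p[1],.17])+Rz(p[2])@np.array([*w,0]) for w in W]
O2=sc(497,122)
g=lambda p:np.concatenate([proj('top',x)-o for x,o in zip(mm(p),O)])
r=least_squares(g,[.5,0.05,.1]);print('meter',r.x,r.fun.round(1))
print('top centre scene',(proj('scene',[r.x[0],r.x[1],.17])-[165,185])*3,'obs 497,122')
# rack top corners z=.075
RC=[(.0375,.1075),(.0375,-.1075),(-.0375,-.1075),(-.0375,.1075)]
OR=[tr(62,105),tr(676,66),tr(688,280),tr(72,320)]
def rk(p): return [np.array([p[0],p[1],.075])+Rz(p[2])@np.array([*w,0]) for w in RC]
g=lambda p:np.concatenate([proj('top',x)-o for x,o in zip(rk(p),OR)])
r=least_squares(g,[.5,0.1,.1]);print('rack',r.x,r.fun.round(1))
for y in(-.07,0,.07): print(np.array([r.x[0],r.x[1]])+(Rz(r.x[2])@[0,y,0])[:2])
E
```

```text
[ 0.49709151 -0.08996195  0.09377541 -0.03506065  0.30891815]
top pUL [ 0.6 10.8]
top pUR [ 1.1 12.3]
top bUL [ 0.4 -0.9]
top bUR [ 0.4 -0.1]
top bLL [-0.5 -2.2]
top bLR [ 0.1 -0.3]
top mark [ 0.  -0.8]
scene mark [-0.6  1.5]
scene bUR [-0.6 -0.4]
scene bLR [-0.3  0.3]
scene bLL [0.9 1.5]
scene bUL [0.3 1.8]
scene pUL [ 6.7 -1. ]
scene pUR [ 8.5 -3.1]
scene peg [-0.2  0.8]
mark [ 0.4877 -0.1512  0.0829]
peg [ 0.6174 -0.0573  0.2002]
piv [ 0.5734 -0.0828  0.1323]
peg [225.26896415  82.77466035] [143.48713358  34.30840766]
pb [208.34829021  77.08257124] [132.75802383 107.14549185]
piv [254.63037882 200.52217722] [177.42364683  81.91680312]
meter [0.51156613 0.14211683 0.2271735 ] [ 1.6  0.9 -1.1  1.1 -1.5 -0.5  1.1 -1.4]
top centre scene [502.57597828 118.93101432] obs 497,122
rack [0.51295111 0.21279845 0.07833766] [-0.   0.2  0.1  0.1  0.4 -0.2 -0.5 -0.2]
[0.51842914 0.14301313]
[0.51295111 0.21279845]
[0.50747308 0.28258378]
```

```bash
cat >> h.py <<'E'
def rows(p,R,s):
    """delta row to world pose from state s"""
    R0=np.array(s['tool_rot']); d=R0.T@(np.asarray(p)-s['position'])/.75
    w=Ro.from_matrix(R0.T@R).as_rotvec()/np.pi
    return np.r_[d,w]
def slopeR(yaw,ang):
    """tool z into slope; tool y along slope-frame angle ang"""
    y=np.array([np.cos(ang),np.sin(ang),0]); z=np.array([0,0,-1.]); x=np.cross(y,z)
    return Rz(yaw)@SL@np.c_[x,y,z]
def wcam(s,X):
    M=np.array([[1.15719209e-04,-9.58791288e-01,-2.84111337e-01,7.23573063e-02],[9.99999640e-01,3.49704222e-04,-7.72845589e-04,-7.83213376e-04],[8.40352553e-04,-2.84111146e-01,9.58790984e-01,-1.42174319e-01],[0,0,0,1]])
    K=np.array([[341.72437439,0,327.76421795],[0,341.72437439,239.04108099],[0,0,1]])
    T=np.eye(4);T[:3,:3]=s['tool_rot'];T[:3,3]=s['position']
    v=K@(np.linalg.inv(T@M)@np.r_[X,1])[:3]; return v[:2]/v[2]
E
python3 - <<'E'
from h import *
from rig import env
def tj(u,v): return np.array([(u+.5)/4.1-.5+345,(v+.5)/4.1-.5+165])
def sc(u,v): return np.array([(u+.5)/3-.5+165,(v+.5)/3-.5+185])
def model(p):
    j=p[:3]; d=p[3]; a=p[4]
    pts={'bUL':(.05,d+.08,.022),'bUR':(.05,d-.08,.022),'bLL':(-.05,d+.08,.022),'bLR':(-.05,d-.08,.022),'mark':(-.008,d-.025,.022),
     'peg':(.095+.07*np.cos(a),.07*np.sin(a),.085),'piv':(.095,0,.037),'pUL':(p[5],.1,0),'pUR':(p[5],-.1,0)}
    return {k:slope2w(j,v) for k,v in pts.items()}
obs=[('top','pUL',tj(57,155)),('top','pUR',tj(420,120)),('top','bUL',tj(170,292)),('top','bUR',tj(465,265)),('top','bLL',tj(183,477)),('top','bLR',tj(471,446)),('top','mark',tj(369,381)),
('scene','mark',sc(208,53)),('scene','bUR',sc(98,45)),('scene','bLR',sc(188,28)),('scene','bLL',sc(350,90)),('scene','bUL',sc(268,110)),('scene','pUL',sc(262,190)),('scene','pUR',sc(32,98)),('scene','peg',sc(145,33)),('top','piv',tj(255,207))]
f=lambda p:np.concatenate([proj(c,model(p)[k])-o for c,k,o in obs])
r=least_squares(f,[.5,-.17,.05,-.03,.2,.12],loss='soft_l1')
print(r.x,r.fun.round(1)); m=model(r.x)
for k in ('mark','peg','piv'): print(k,m[k].round(4))
j=r.x[:3];a=r.x[4]
s=env.observe(); R=slopeR(j[2],a-np.pi/2)
n=Rz(j[2])@SL[:,2]
print(rows(m['peg']+n*.07,R,s).round(4)); print(m['peg']+n*.07)
E
```

```text
[ 0.4945263  -0.09064199  0.11052937 -0.03474708  0.26372123  0.12804478] [-0.7  0.2  0.1  0.3  0.3  0.6  0.2  0.3  0.1 -0.7  0.6 -0.1  0.3 -0.1
 -0.3  1.1 -0.2 -0.4 -0.5  0.   1.5  0.6  1.5  1.1 -0.2  0.9 -0.4 -1.2
  0.  -0.1  0.   0. ]
mark [ 0.4862 -0.1517  0.0829]
peg [ 0.6155 -0.0589  0.2005]
piv [ 0.5707 -0.0822  0.1323]
[-0.7445 -0.4595 -0.0469 -0.1387  0.0215  0.7267]
[ 0.59167105 -0.06150143  0.26625581]
```

Emit:
jog_arm(deltas=[-0.7445,-0.4595,-0.0469,-0.1387,0.0215,0.7267,0,-0.7445,-0.4595,-0.0469,-0.1387,0.0215,0.7267,0,-0.7445,-0.4595,-0.0469,-0.1387,0.0215,0.7267,0,-0.7445,-0.4595,-0.0469,-0.1387,0.0215,0.7267,0,-0.7445,-0.4595,-0.0469,-0.1387,0.0215,0.7267,0,-0.7445,-0.4595,-0.0469,-0.1387,0.0215,0.7267,0,-0.7445,-0.4595,-0.0469,-0.1387,0.0215,0.7267,0,-0.7445,-0.4595,-0.0469,-0.1387,0.0215,0.7267,0,-0.7445,-0.4595,-0.0469,-0.1387,0.0215,0.7267,0,-0.7445,-0.4595,-0.0469,-0.1387,0.0215,0.7267,0,-0.7445,-0.4595,-0.0469,-0.1387,0.0215,0.7267,0,-0.7445,-0.4595,-0.0469,-0.1387,0.0215,0.7267,0])

```text
time_s: 1.15
position: [0.5087, 0.0692, 0.2582]
tool_rot: [[0.342, 0.913, 0.223], [0.918, -0.375, 0.129], [0.201, 0.16, -0.966]]
ft_force: [0.9, 0.3, -0.1]
grip_width: 0.0425
```

```bash
cat > p.py <<'E'
from h import *
from rig import env
j=np.array([.4945,-.0906,.1105]); s=env.observe()
def show():
    s=env.observe(); print('t',round(s['time_s'],2),'pos',s['position'].round(4),'F',s['ft_force'].round(2),'T',s['wrist_torque'].round(2),'w',round(s['grip_width'],4),'q',s['q'].round(1))
E
python3 - <<'E'
from p import *
show()
print(rows([.5917,-.0615,.2663],slopeR(j[2],.2637-np.pi/2),s).round(4))
E
```

```text
t 1.15 pos [0.5087 0.0692 0.2582] F [ 0.89  0.34 -0.11] T [-0.07  0.09  0.01] w 0.0425 q [-10.5  11.2  86.7  10.2  71.    8.5]
[-0.12    0.1681 -0.0083 -0.0489  0.0072  0.2557]
```

Emit:
jog_arm(deltas=[-0.12,0.1681,-0.0083,-0.0489,0.0072,0.2557,0,-0.12,0.1681,-0.0083,-0.0489,0.0072,0.2557,0,-0.12,0.1681,-0.0083,-0.0489,0.0072,0.2557,0,-0.12,0.1681,-0.0083,-0.0489,0.0072,0.2557,0,-0.12,0.1681,-0.0083,-0.0489,0.0072,0.2557,0,-0.12,0.1681,-0.0083,-0.0489,0.0072,0.2557,0,-0.12,0.1681,-0.0083,-0.0489,0.0072,0.2557,0,-0.12,0.1681,-0.0083,-0.0489,0.0072,0.2557,0,-0.12,0.1681,-0.0083,-0.0489,0.0072,0.2557,0])

```text
time_s: 1.9
position: [0.5918, -0.0587, 0.2662]
tool_rot: [[0.87, 0.359, 0.339], [0.368, -0.929, 0.039], [0.329, 0.09, -0.94]]
ft_force: [0.6, 1.0, 0.1]
grip_width: 0.0426
```

```bash
python3 - <<'E'
from p import *
from rig import eyes
show()
im=eyes.get_image('wrist')[:,:,::-1].copy(); cv2.imwrite('pics/w1raw.png',im)
d=-.0347
for nme,pt in dict(mark=(-.008,d-.025,.022),peg=(.095+.07*np.cos(.2637),.07*np.sin(.2637),.085),bUL=(.05,d+.08,.022),bUR=(.05,d-.08,.022),bLL=(-.05,d+.08,.022),bLR=(-.05,d-.08,.022)).items():
    u=wcam(s,slope2w(j,pt)); print(nme,u.round(1)); cv2.circle(im,tuple(int(x) for x in u.round()),3,(255,0,255),1)
cv2.imwrite('pics/w1.png',im)
E
```

```text
t 1.9 pos [ 0.5918 -0.0587  0.2662] F [0.55 1.05 0.06] T [-0.06  0.11 -0.  ] w 0.0426 q [-21.1  16.9  78.6   9.9  67.1  44.4]
mark [361.1 411.3]
peg [333.3 254.7]
bUL [270.4 336.3]
bUR [434.4 376.3]
bLL [248. 421.]
bLR [400.  455.1]
```

View pics/w1.png

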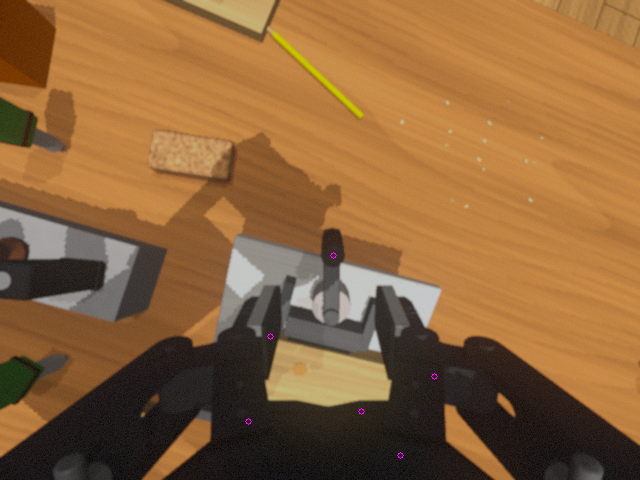

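```bash
python3 - <<'E'
from p import *
im=cv2.imread('pics/w1raw.png')
a=cv2.resize(im[215:335,260:410],None,fx=5,fy=5,interpolation=cv2.INTER_CUBIC); a=cv2.convertScaleAbs(a,alpha=1.8,beta=15); cv2.imwrite('pics/c_w1.png',a)
s=env.observe()
for a in(.15,.2,.2637,.3):
  pb=slope2w(j,(.095+.07*np.cos(a),.07*np.sin(a),.037));pt=slope2w(j,(.095+.07*np.cos(a),.07*np.sin(a),.085))
  print(a,wcam(s,pb),wcam(s,pt),(wcam(s,pt)-[260,215])*5)
print(wcam(s,slope2w(j,(.095,0,.037))),wcam(s,s['position']))
E
```

```text
0.15 [342.39589387 235.47680743] [345.21102604 255.54157929] [426.05513018 202.70789643]
0.2 [337.99630132 235.05717612] [339.90952453 255.04377087] [399.54762264 200.21885437]
0.2637 [332.36386932 234.82993308] [333.1211645 254.7735575] [365.60582252 198.86778752]
0.3 [329.15025783 234.85497622] [329.24782616 254.80262061] [346.23913078 199.01310307]
[331.2791193  314.17107384] [329.71236045 302.1754169 ]
```

View pics/c_w1.png

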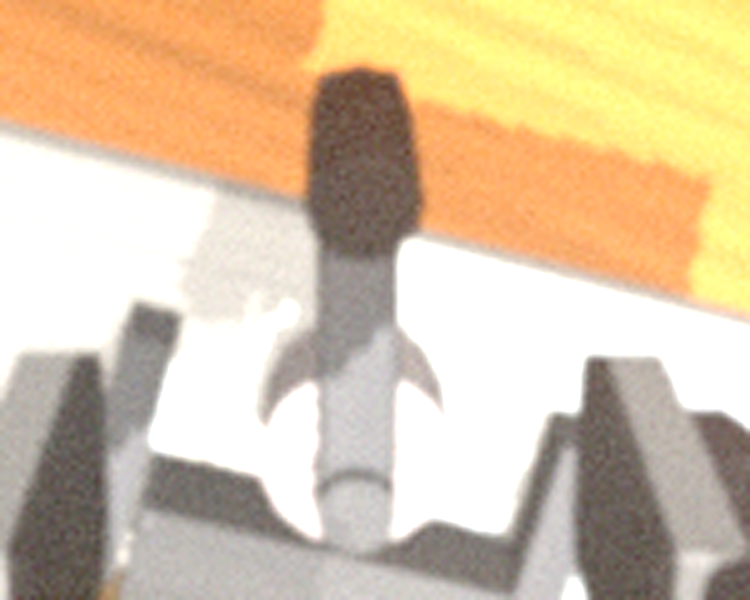

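```bash
python3 - <<'E'
from p import *
a=.2637
print(rows(slope2w(j,(.095+.07*np.cos(a),.07*np.sin(a),.053)),slopeR(j[2],a-np.pi/2),s).round(4))
E
```

```text
[-1.600e-03  3.500e-03  1.358e-01 -5.000e-04  1.000e-04  2.900e-03]
```

Emit:
jog_arm(deltas=[-0.0016,0.0035,0.04,0,0,0.003,0,-0.0016,0.0035,0.08,0,0,0.003,0,-0.0016,0.0035,0.12,0,0,0.003,0,-0.0016,0.0035,0.1358,0,0,0.003,0,-0.0016,0.0035,0.1358,0,0,0.003,0,-0.0016,0.0035,0.1358,0,0,0.003,1,-0.0016,0.0035,0.1358,0,0,0.003,1,-0.0016,0.0035,0.1358,0,0,0.003,1,-0.0016,0.0035,0.1358,0,0,0.003,1,-0.0016,0.0035,0.1358,0,0,0.003,1], grip_force=35)

```text
time_s: 2.78
position: [0.6269, -0.058, 0.1725]
tool_rot: [[0.873, 0.348, 0.343], [0.357, -0.933, 0.038], [0.333, 0.089, -0.939]]
ft_force: [-2.5, 0.1, 7.0]
grip_width: 0.0151
```

```bash
cat > arc.py <<'E'
from p import *
show()
# actual slope coords of TCP
def toslope(X): return SL.T@(Rz(j[2]).T@(np.array(X)-[j[0],j[1],0])-[0,0,.065])
c=toslope(s['position']); print('slope',c.round(4),'ang',np.arctan2(c[1],c[0]-.095),'r',np.hypot(c[1],c[0]-.095))
ty=SL.T@Rz(j[2]).T@s['tool_rot']; print('tool y ang',np.degrees(np.arctan2(ty[1,1],ty[0,1])))
E
python3 arc.py
```

```text
t 2.78 pos [ 0.6269 -0.058   0.1725] F [-2.47  0.15  6.98] T [0.12 0.14 0.03] w 0.0151 q [-19.7  24.9  82.5  10.6  54.8  44.2]
slope [0.1638 0.0178 0.0548] ang 0.25361791712030135 r 0.07106499577718636
tool y ang -75.02174775430444
```

```bash
cat > arcp.py <<'E'
from p import *
import sys
a0,a1,N=map(float,sys.argv[1:4]); z=.053; rr=float(sys.argv[4]) if len(sys.argv)>4 else .07
P_=lambda a:slope2w(j,(.095+rr*np.cos(a),rr*np.sin(a),z))
st=dict(tool_rot=slopeR(j[2],a0-np.pi/2),position=P_(a0))
for a in np.linspace(a0,a1,int(N)+1)[1:]:
    print(', '.join(f'{v:.4f}' for v in rows(P_(a),slopeR(j[2],a-np.pi/2),st)),', 1,')
E
python3 arcp.py .2637 1.0 10
```

```text
-0.0003, -0.0069, -0.0000, -0.0000, -0.0000, -0.0234 , 1,
-0.0010, -0.0137, -0.0000, -0.0000, -0.0000, -0.0469 , 1,
-0.0023, -0.0204, -0.0000, -0.0000, -0.0000, -0.0703 , 1,
-0.0040, -0.0271, 0.0000, -0.0000, -0.0000, -0.0937 , 1,
-0.0063, -0.0336, 0.0000, -0.0000, 0.0000, -0.1172 , 1,
-0.0090, -0.0399, -0.0000, -0.0000, 0.0000, -0.1406 , 1,
-0.0121, -0.0460, -0.0000, -0.0000, -0.0000, -0.1641 , 1,
-0.0157, -0.0519, 0.0000, -0.0000, 0.0000, -0.1875 , 1,
-0.0198, -0.0574, -0.0000, -0.0000, -0.0000, -0.2109 , 1,
-0.0242, -0.0627, -0.0000, -0.0000, 0.0000, -0.2344 , 1,
```

Emit:
jog_arm(deltas=[-0.0003,-0.0069,0,0,0,-0.0234,1,-0.001,-0.0137,0,0,0,-0.0469,1,-0.0023,-0.0204,0,0,0,-0.0703,1,-0.004,-0.0271,0,0,0,-0.0937,1,-0.0063,-0.0336,0,0,0,-0.1172,1,-0.009,-0.0399,0,0,0,-0.1406,1,-0.0121,-0.046,0,0,0,-0.1641,1,-0.0157,-0.0519,0,0,0,-0.1875,1,-0.0198,-0.0574,0,0,0,-0.2109,1,-0.0242,-0.0627,0,0,0,-0.2344,1,-0.0242,-0.0627,0,0,0,-0.2344,1])

```text
time_s: 3.7
position: [0.5938, -0.0194, 0.1621]
tool_rot: [[0.41, 0.846, 0.342], [0.893, -0.448, 0.039], [0.186, 0.289, -0.939]]
ft_force: [-3.5, 2.9, 8.8]
grip_width: 0.0148
```

```bash
python3 arc.py; python3 arcp.py 1.0 1.6 9
```

```text
t 3.7 pos [ 0.5938 -0.0194  0.1621] F [-3.47  2.85  8.76] T [0.65 0.36 0.16] w 0.0148 q [-16.8  22.3  89.   10.2  50.6   4.3]
slope [0.1333 0.0598 0.0548] ang 1.0006267193157108 r 0.07100926516649247
tool y ang -32.610037907799644
-0.0002, -0.0062, 0.0000, -0.0000, -0.0000, -0.0212 , 1,
-0.0008, -0.0124, -0.0000, -0.0000, -0.0000, -0.0424 , 1,
-0.0019, -0.0185, -0.0000, -0.0000, -0.0000, -0.0637 , 1,
-0.0033, -0.0246, -0.0000, -0.0000, 0.0000, -0.0849 , 1,
-0.0051, -0.0305, 0.0000, -0.0000, -0.0000, -0.1061 , 1,
-0.0074, -0.0363, 0.0000, -0.0000, 0.0000, -0.1273 , 1,
-0.0100, -0.0420, -0.0000, -0.0000, 0.0000, -0.1485 , 1,
-0.0130, -0.0475, 0.0000, -0.0000, 0.0000, -0.1698 , 1,
-0.0163, -0.0527, 0.0000, -0.0000, -0.0000, -0.1910 , 1,
```

Emit:
jog_arm(deltas=[-0.0002,-0.0062,0,0,0,-0.0212,1,-0.0008,-0.0124,0,0,0,-0.0424,1,-0.0019,-0.0185,0,0,0,-0.0637,1,-0.0033,-0.0246,0,0,0,-0.0849,1,-0.0051,-0.0305,0,0,0,-0.1061,1,-0.0074,-0.0363,0,0,0,-0.1273,1,-0.01,-0.042,0,0,0,-0.1485,1,-0.013,-0.0475,0,0,0,-0.1698,1,-0.0163,-0.0527,0,0,0,-0.191,1,-0.0163,-0.0527,0,0,0,-0.191,1])

```text
time_s: 4.53
position: [0.5545, -0.0121, 0.1482]
tool_rot: [[-0.139, 0.93, 0.34], [0.99, 0.133, 0.041], [-0.007, 0.342, -0.94]]
ft_force: [-8.5, 7.8, 12.8]
grip_width: 0.015
```

```bash
python3 arc.py; python3 arcp.py 1.6 1.72 4
```

```text
t 4.53 pos [ 0.5545 -0.0121  0.1482] F [-8.51  7.75 12.77] T [1.29 0.89 0.26] w 0.015 q [-17.3  19.8  96.   11.2  46.4 -31.8]
slope [0.0927 0.0715 0.0548] ang 1.603628524615395 r 0.0714896957197415
tool y ang 1.7223024771175475
-0.0000, -0.0028, -0.0000, -0.0000, 0.0000, -0.0095 , 1,
-0.0002, -0.0056, -0.0000, -0.0000, 0.0000, -0.0191 , 1,
-0.0004, -0.0084, -0.0000, -0.0000, -0.0000, -0.0286 , 1,
-0.0007, -0.0112, -0.0000, 0.0000, -0.0000, -0.0382 , 1,
```

Emit:
jog_arm(deltas=[0,-0.0028,0,0,0,-0.0095,1,-0.0002,-0.0056,0,0,0,-0.0191,1,-0.0002,-0.0056,0,0,0,-0.0191,1])

```text
time_s: 4.78
position: [0.5532, -0.0129, 0.1478]
tool_rot: [[-0.193, 0.919, 0.345], [0.981, 0.191, 0.04], [-0.029, 0.346, -0.938]]
ft_force: [3.1, 11.2, 8.9]
grip_width: 0.0147
```

```bash
python3 arc.py
```

```text
t 4.78 pos [ 0.5532 -0.0129  0.1478] F [ 3.1  11.18  8.92] T [ 1.58 -0.63  0.61] w 0.0147 q [-17.5  19.6  96.5  11.4  45.8 -35.6]
slope [0.0912 0.0708 0.0549] ang 1.624937519994499 r 0.07090938871434005
tool y ang 5.053122185611652
```

Emit:
jog_arm(deltas=[0,-0.003,0,0,0,0,1,0,-0.005,0,0,0,0,1,0,-0.005,0,0,0,0,1])

```text
time_s: 5.03
position: [0.5528, -0.0131, 0.1479]
tool_rot: [[-0.19, 0.916, 0.352], [0.981, 0.188, 0.041], [-0.029, 0.353, -0.935]]
ft_force: [19.8, 19.7, 5.0]
grip_width: 0.0148
```

```bash
python3 arc.py; python3 - <<'E'
from p import *
from rig import eyes
im=eyes.get_image('top')[:,:,::-1]; cv2.imwrite('pics/top2.png',im)
im=eyes.get_image('scene')[:,:,::-1]; cv2.imwrite('pics/scene2.png',im)
cv2.imwrite('pics/c_scene2.png',cv2.resize(im[150:310,145:345],None,fx=3.5,fy=3.5,interpolation=cv2.INTER_CUBIC))
E
```

```text
t 5.03 pos [ 0.5528 -0.0131  0.1479] F [19.79 19.7   5.04] T [ 2.83 -2.82  1.07] w 0.0148 q [-17.6  19.4  96.9  11.8  45.2 -35.9]
slope [0.0908 0.0706 0.0552] ang 1.6300477199971926 r 0.07069722405125939
tool y ang 4.938256283294663
```

View pics/c_scene2.png

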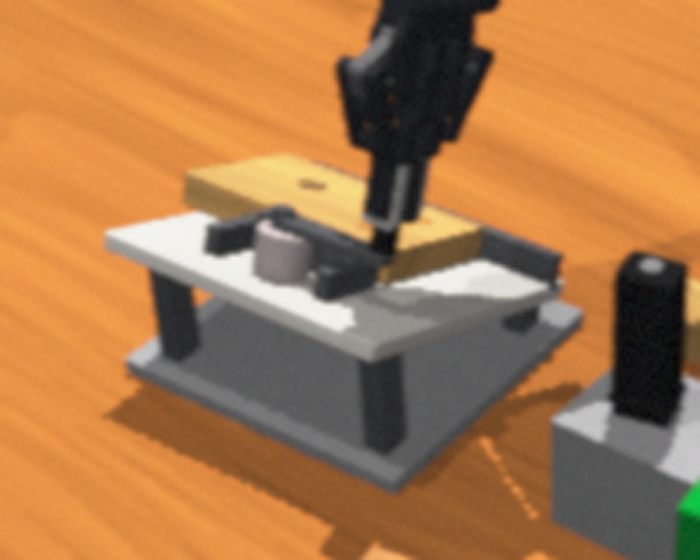

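Emit:
jog_arm(deltas=[0,0.004,0,0,0,0,1,0,0.005,0,0,0,0,1,0,0.005,0,0,0,0,0,0,0.005,0,0,0,0,0,0,0.005,0,0,0,0,0,0,0.005,-0.02,0,0,0,0,0,0.005,-0.06,0,0,0,0,0,0.005,-0.11,0,0,0,0,0,0.005,-0.15,0,0,0,0,0,0.005,-0.18,0,0,0,0,0,0.005,-0.18,0,0,0,0])

```text
time_s: 6.05
position: [0.5062, -0.0199, 0.2768]
tool_rot: [[-0.19, 0.919, 0.346], [0.981, 0.19, 0.036], [-0.033, 0.347, -0.937]]
ft_force: [1.3, -0.6, -0.0]
grip_width: 0.043
```

```bash
python3 arc.py; python3 - <<'E'
from p import *
from rig import eyes
s=env.observe()
w=eyes.get_image('wrist')[:,:,::-1].copy(); cv2.imwrite('pics/w3raw.png',w)
d=-.0347
for a in (1.6,):
  for nme,pt in dict(mark=(-.008,d-.025,.022),peg=(.095+.07*np.cos(a),.07*np.sin(a),.085),bUL=(.05,d+.08,.022),bUR=(.05,d-.08,.022),bLL=(-.05,d+.08,.022),bLR=(-.05,d-.08,.022)).items():
    u=wcam(s,slope2w(j,pt)); print(nme,u.round(1)); cv2.circle(w,tuple(int(x) for x in u.round()),3,(255,0,255),1)
cv2.imwrite('pics/w3.png',w)
im=eyes.get_image('scene')[:,:,::-1]
cv2.imwrite('pics/c_scene3.png',cv2.resize(im[150:310,145:345],None,fx=3.5,fy=3.5,interpolation=cv2.INTER_CUBIC))
print((proj('scene',slope2w(j,(.095+.07*np.cos(1.6),.07*np.sin(1.6),.085)))-[145,150])*3.5)
E
```

```text
t 6.05 pos [ 0.5062 -0.0199  0.2768] F [ 1.25 -0.63 -0.04] T [-0.03  0.07 -0.03] w 0.043 q [-20.3   7.   90.    9.8  64.9 -34.4]
slope [0.0907 0.069  0.1924] ang 1.6327418599967425 r 0.06908651781206601
tool y ang 5.002861670426452
mark [221.9 330.5]
peg [331.2 235.6]
bUL [283.  238.3]
bUR [275.6 378.9]
bLL [177.  229.6]
bLR [182.8 372.5]
[394.13447322 172.60272768]
```

View pics/w3.png

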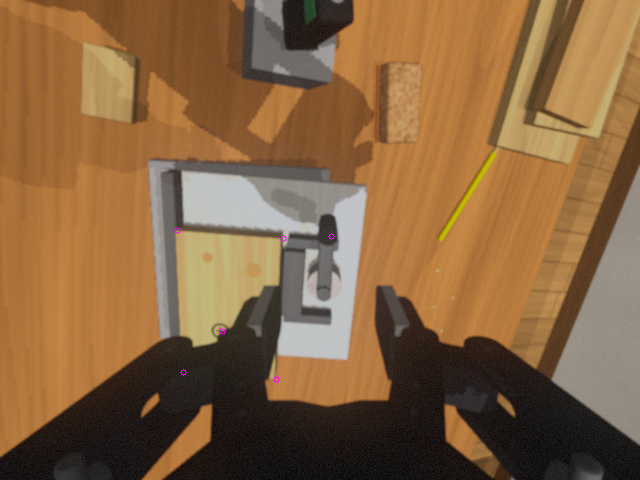

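View pics/c_scene3.png

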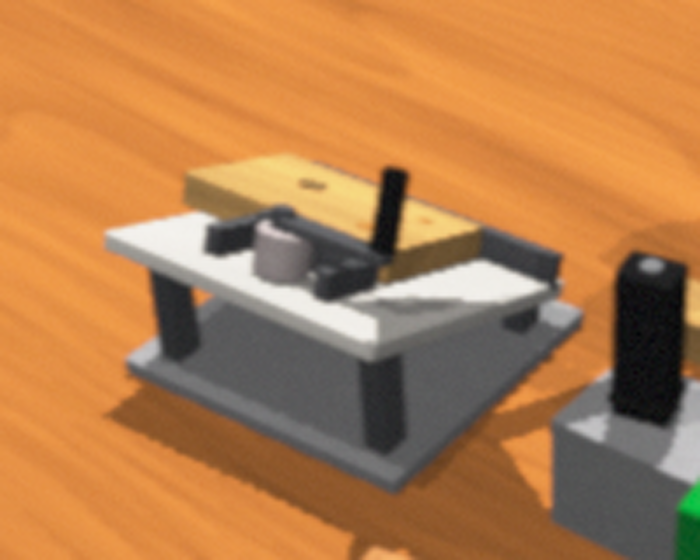

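```bash
cat >> p.py <<'E'
def downR(ang):
    y=np.array([np.cos(ang),np.sin(ang),0]); z=np.array([0,0,-1.]); return np.c_[np.cross(y,z),y,z]
E
python3 - <<'E'
from p import *
print(rows([.515,.1425,.285],downR(.2-np.pi/2),s).round(3))
E
```

```text
[ 0.209  0.058 -0.003  0.095 -0.079  0.493]
```

Emit:
jog_arm(deltas=[0.209,0.058,-0.003,0.095,-0.079,0.493,-0.25,0.209,0.058,-0.003,0.095,-0.079,0.493,-0.25,0.209,0.058,-0.003,0.095,-0.079,0.493,-0.25,0.209,0.058,-0.003,0.095,-0.079,0.493,-0.25,0.209,0.058,-0.003,0.095,-0.079,0.493,-0.25,0.209,0.058,-0.003,0.095,-0.079,0.493,-0.25,0.209,0.058,-0.003,0.095,-0.079,0.493,-0.25,0.209,0.058,-0.003,0.095,-0.079,0.493,-0.25,0.209,0.058,-0.003,0.095,-0.079,0.493,-0.25,0.209,0.058,-0.003,0.095,-0.079,0.493,-0.25,0.209,0.058,-0.003,0.095,-0.079,0.493,-0.25,0.209,0.058,-0.003,0.095,-0.079,0.493,-0.25])

```text
time_s: 7.15
position: [0.5153, 0.1428, 0.2826]
tool_rot: [[0.9, 0.434, 0.047], [0.435, -0.9, -0.03], [0.029, 0.047, -0.998]]
ft_force: [-0.2, 1.3, 0.5]
grip_width: 0.0533
```

Emit:
jog_arm(deltas=[0,0,0,0,0,0,-0.25])

```text
time_s: 7.23
position: [0.5158, 0.1424, 0.2825]
tool_rot: [[0.899, 0.435, 0.047], [0.436, -0.899, -0.03], [0.03, 0.047, -0.998]]
ft_force: [-0.8, -0.7, -0.4]
grip_width: 0.0535
```

```bash
python3 - <<'E'
from p import *
print(rows([.515,.1425,.285],downR(.2-np.pi/2),s).round(4));show()
E
```

```text
[-0.0009 -0.0004 -0.0033  0.0138 -0.0113  0.0799]
t 7.23 pos [0.5158 0.1424 0.2825] F [-0.8  -0.67 -0.43] T [0.07 0.06 0.  ] w 0.0535 q [ 3.7 17.5 72.5 -1.9 87.4 67.9]
```

Emit:
jog_arm(deltas=[-0.001,0,-0.0033,0.0138,-0.0113,0.08,-0.25,-0.001,0,-0.0033,0.0138,-0.0113,0.08,-0.25,-0.001,0,-0.0033,0.0138,-0.0113,0.08,-0.25])

```text
time_s: 7.48
position: [0.5148, 0.1421, 0.2858]
tool_rot: [[0.979, 0.202, 0.002], [0.202, -0.979, -0.0], [0.002, 0.001, -1.0]]
ft_force: [-0.7, -0.2, 0.2]
grip_width: 0.0536
```

```bash
python3 - <<'E'
from p import *
from rig import eyes
show()
w=eyes.get_image('wrist')[:,:,::-1].copy(); cv2.imwrite('pics/w4raw.png',w)
for y in(.2,):
  for dx,dy in((.017,.013),(.017,-.013),(-.017,.013),(-.017,-.013)):
    u=wcam(s,np.array([.515,.1425,.17])+Rz(y)@[dx,dy,0]);print(u.round(1));cv2.circle(w,tuple(int(x) for x in u.round()),3,(255,0,255),1)
cv2.imwrite('pics/w4.png',w)
print(s['tool_rot'].round(4))
E
```

```text
t 7.48 pos [0.5148 0.1421 0.2858] F [-0.67 -0.24  0.23] T [-0.    0.04 -0.03] w 0.0536 q [ 2.7 18.2 70.8 -0.  90.9 81.1]
[311.7 212.7]
[345.5 212.8]
[312.1 254.5]
[344.7 254.6]
[[ 9.795e-01  2.015e-01  2.200e-03]
 [ 2.015e-01 -9.795e-01 -2.000e-04]
 [ 2.100e-03  7.000e-04 -1.000e+00]]
```

View pics/w4.png

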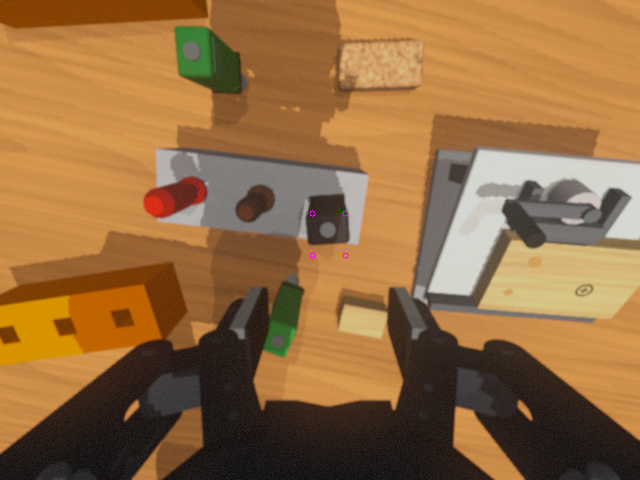

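```bash
python3 - <<'E'
from p import *
im=cv2.imread('pics/w4raw.png')
a=cv2.resize(im[180:260,280:380],None,fx=7,fy=7,interpolation=cv2.INTER_CUBIC); a=cv2.convertScaleAbs(a,alpha=2.2,beta=10); cv2.imwrite('pics/c_w4.png',a)
E
```

```text
(no output)
```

View pics/c_w4.png

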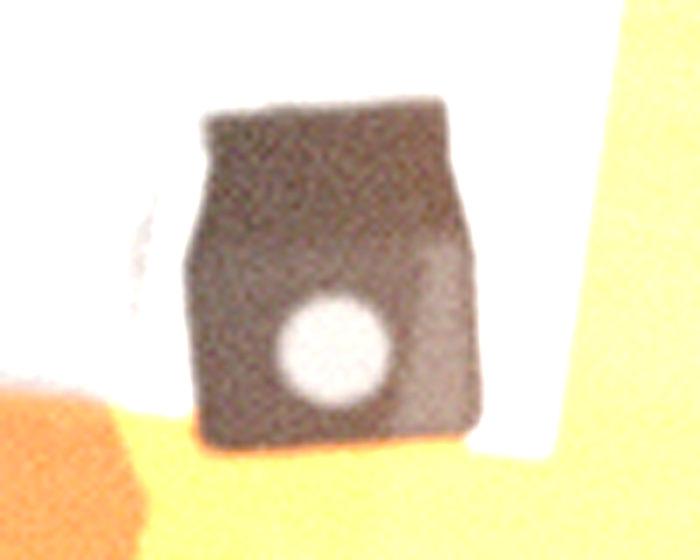

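```bash
python3 - <<'E'
from p import *
def box(p,lx,ly):
    return {(a,b,c):np.array([p[0],p[1],z])+Rz(p[2])@[a*lx/2,b*ly/2,0] for a in(1,-1) for b in (1,-1) for c,z in((0,.075),(1,.17))}
wc=lambda u,v:np.array([(u+.5)/7-.5+280,(v+.5)/7-.5+180])
tr=lambda u,v:np.array([(u+.5)/6.5-.5+215,(v+.5)/6.5-.5+215])
for lx,ly in((.034,.026),(.026,.034)):
    # image right=tool y ~ -world y ; image down = -x
    ob=[((1,1,1),wc(187,262)),((1,-1,1),wc(470,250)),((-1,-1,1),wc(480,435)),((-1,1,1),wc(200,448)),((1,1,0),wc(205,115)),((1,-1,0),wc(445,100))]
    f=lambda p:np.concatenate([wcam(s,box(p,lx,ly)[k])-o for k,o in ob])
    r=least_squares(f,[.515,.14,.2]);print(lx,r.x.round(4),r.fun.round(1),r.cost)
    im=cv2.imread('pics/w4raw.png'); t=cv2.imread('pics/top0.png'); sc=cv2.imread('pics/scene0.png')
    B=box(r.x,lx,ly)
    out=[]
    for I,pf,(u0,v0,u1,v1) in((im,lambda X:wcam(s,X),(280,180,380,260)),(t,lambda X:proj('top',X),(270,210,330,270)),(sc,lambda X:proj('scene',X),(300,200,380,290))):
        k=330/(v1-v0); c=cv2.convertScaleAbs(cv2.resize(I[v0:v1,u0:u1],None,fx=k,fy=k,interpolation=cv2.INTER_CUBIC),alpha=1.6)
        P2={q:tuple(int(z) for z in ((pf(X)-[u0,v0]+.5)*k)) for q,X in B.items()}
        for a in P2:
            for b in P2:
                if sum(x!=y for x,y in zip(a,b))==1: cv2.line(c,P2[a],P2[b],(255,0,255),1)
        out.append(c[:330])
    h=min(o.shape[0] for o in out)
    o=np.hstack([x[:h] for x in out]);
    if o.shape[1]>800:o=o[:,:800]
    cv2.imwrite(f'pics/fit{int(lx*1000)}.png',o)
E
```

```text
0.034 [0.517  0.1439 0.2663] [ 2.8 -6.1 -3.9 -6.3 -3.4  9.2  4.   9.2  5.  -3.7 -4.3 -3. ] 181.10507826617007
0.026 [0.518  0.1442 0.2649] [-2.1 -2.1  1.5 -2.9  1.4  2.9 -1.5  3.4  1.3 -0.7 -0.3 -0.4] 22.823218297764008
```

```bash
python3 -c "
import cv2,numpy as np
a=cv2.imread('pics/fit34.png');b=cv2.imread('pics/fit26.png');print(a.shape,b.shape)
o=np.vstack([a,b]);cv2.imwrite('pics/fit.png',cv2.resize(o,None,fx=600/o.shape[0],fy=600/o.shape[0]))"
```

```text
(330, 800, 3) (330, 800, 3)
```

View pics/fit.png

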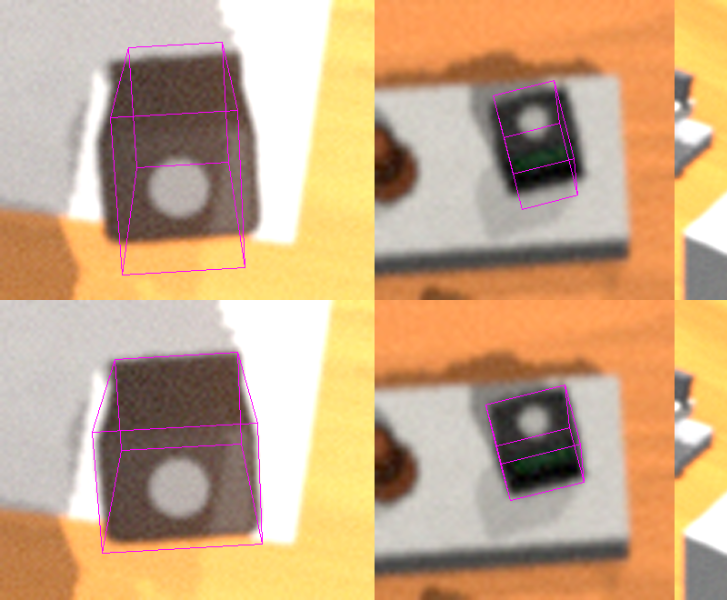

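```bash
python3 - <<'E'
from p import *
print(rows([.518,.1437,.24],downR(.265),s).round(4))
E
```

```text
[ 4.500e-03 -1.200e-03  6.120e-02  1.100e-03 -3.000e-04 -5.182e-01]
```

Emit:
jog_arm(deltas=[0.0045,-0.0012,0,0,0,-0.5182,-0.6,0.0045,-0.0012,0,0,0,-0.5182,-0.6,0.0045,-0.0012,0,0,0,-0.5182,-0.6,0.0045,-0.0012,0,0,0,-0.5182,-0.6,0.0045,-0.0012,0,0,0,-0.5182,-0.6,0.0045,-0.0012,0,0,0,-0.5182,-0.6,0.0045,-0.0012,0,0,0,-0.5182,-0.6,0.0045,-0.0012,0,0,0,-0.5182,-0.6,0.0045,-0.0012,0,0,0,-0.5182,-0.6,0.0045,-0.0012,0,0,0,-0.5182,-0.6,0.0045,-0.0012,0,0,0,-0.5182,-0.6,0.0045,-0.0012,0,0,0,-0.5182,-0.6])

```text
time_s: 8.53
position: [0.5175, 0.1441, 0.2865]
tool_rot: [[-0.146, 0.989, 0.004], [0.989, 0.146, -0.001], [-0.002, 0.004, -1.0]]
ft_force: [-0.3, 0.1, -0.1]
grip_width: 0.0682
```

```bash
python3 - <<'E'
from p import *
show();print(rows([.518,.1437,.24],downR(.265),s).round(4))
E
```

```text
t 8.53 pos [0.5175 0.1441 0.2865] F [-0.29  0.12 -0.12] T [ 0.04  0.02 -0.01] w 0.0682 q [ 3.  18.5 70.3 -0.1 91.  -5.4]
[-0.0005  0.0003  0.062   0.0013  0.0006 -0.0378]
```

Emit:
jog_arm(deltas=[-0.0005,0.0003,0.015,0.0013,0.0006,-0.0378,-0.6,-0.0005,0.0003,0.015,0.0013,0.0006,-0.0378,-0.6,-0.0005,0.0003,0.015,0.0013,0.0006,-0.0378,-0.6])

```text
time_s: 8.78
position: [0.5177, 0.1437, 0.2752]
tool_rot: [[-0.25, 0.968, -0.001], [0.968, 0.25, 0.0], [0.001, -0.001, -1.0]]
ft_force: [-0.5, -1.5, -0.4]
grip_width: 0.0679
```

```bash
python3 - <<'E'
from p import *
from rig import eyes
show()
w=eyes.get_image('wrist')[:,:,::-1].copy(); cv2.imwrite('pics/w5raw.png',w)
c=cv2.convertScaleAbs(cv2.resize(w[140:340,220:440],None,fx=3,fy=3,interpolation=cv2.INTER_CUBIC),alpha=1.8)
P2={}
for a in(1,-1):
  for b in (1,-1):
    for z in(.075,.17):
      X=np.array([.518,.1437,z])+Rz(.265)@[a*.013,b*.017,0]; P2[(a,b,z)]=tuple(int(q) for q in ((wcam(s,X)-[220,140]+.5)*3))
for a in P2:
  for b in P2:
    if sum(x!=y for x,y in zip(a,b))==1: cv2.line(c,P2[a],P2[b],(255,0,255),1)
cv2.imwrite('pics/w5.png',c)
print(rows([.518,.1437,.108],downR(.265),s).round(4))
E
```

```text
t 8.78 pos [0.5177 0.1437 0.2752] F [-0.5  -1.55 -0.39] T [0.02 0.01 0.02] w 0.0679 q [  2.9  19.   71.4   0.   89.7 -11.6]
[-2.000e-04  6.000e-04  2.229e-01 -3.000e-04 -2.000e-04 -4.000e-03]
```

View pics/w5.png

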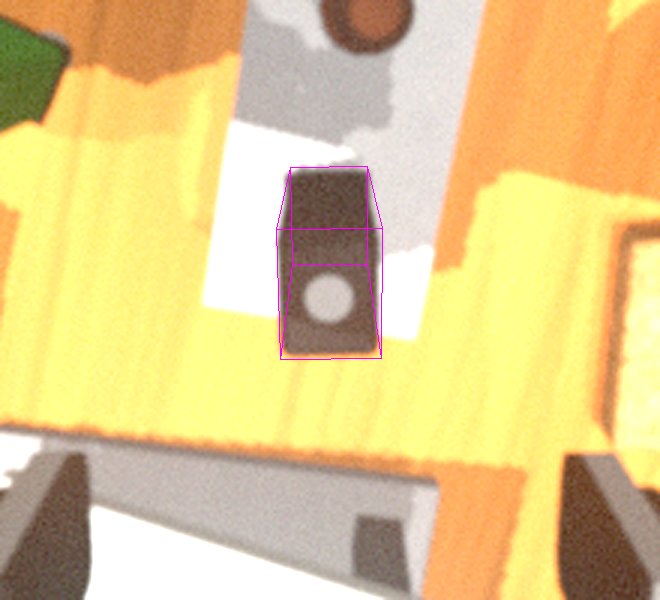

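The overlay matches the black body to within about 1 px, centred between the fingers at (328,~250). I'll descend and grip.

Emit:
jog_arm(deltas=[0,0.0006,0.05,0,0,-0.004,-0.6,0,0.0006,0.1,0,0,-0.004,-0.6,0,0.0006,0.15,0,0,-0.004,-0.6,0,0.0006,0.19,0,0,-0.004,-0.6,0,0.0006,0.2229,0,0,-0.004,-0.6,0,0.0006,0.2229,0,0,-0.004,-0.6,0,0.0006,0.2229,0,0,-0.004,1,0,0.0006,0.2229,0,0,-0.004,1,0,0.0006,0.2229,0,0,-0.004,1,0,0.0006,0.2229,0,0,-0.004,1,0,0.0006,0.2229,0,0,-0.004,1,0,0.0006,0.2229,0,0,-0.004,1], grip_force=60)

```text
time_s: 9.83
position: [0.5194, 0.1439, 0.1106]
tool_rot: [[-0.262, 0.965, 0.004], [0.965, 0.262, 0.001], [-0.0, 0.004, -1.0]]
ft_force: [0.8, 1.4, 7.8]
grip_width: 0.0258
```

```bash
python3 - <<'E'
from p import *
show();print(s['tool_rot'].round(3))
E
```

```text
t 9.83 pos [0.5194 0.1439 0.1106] F [0.81 1.43 7.8 ] T [0.04 0.13 0.01] w 0.0258 q [  2.9  27.5  86.9   0.   65.4 -12.3]
[[-0.262  0.965  0.004]
 [ 0.965  0.262  0.001]
 [-0.     0.004 -1.   ]]
```

Emit:
jog_arm(deltas=[0,0,-0.02,0,0,0,1,0,0,-0.06,0,0,0,1,0,0,-0.1,0,0,0,1,0,0,-0.14,0,0,0,1,0,0,-0.18,0,0,0,1,0,0,-0.21,0,0,0,1,0,0,-0.21,0,0,0,1,0,0,-0.21,0,0,0,1,0,0,-0.21,0,0,0,1])

```text
time_s: 10.58
position: [0.5178, 0.1437, 0.2651]
tool_rot: [[-0.262, 0.965, -0.002], [0.965, 0.262, 0.001], [0.001, -0.002, -1.0]]
ft_force: [0.3, -0.1, -2.6]
grip_width: 0.0255
```

```bash
python3 - <<'E'
from p import *
from rig import eyes
show();print(s['tool_rot'].round(3))
im=eyes.get_image('scene')[:,:,::-1]
c=cv2.resize(im[100:330,200:440],None,fx=2.5,fy=2.5,interpolation=cv2.INTER_CUBIC)
R=s['tool_rot']
for d in(.0356-.0,.0956):
  u=proj('scene',s['position']+R[:,2]*d); print(u)
  cv2.circle(c,tuple(int(x) for x in (u-[200,100]+.5)*2.5),4,(255,0,255),1)
cv2.imwrite('pics/c_scene6.png',c)
w=eyes.get_image('wrist')[:,:,::-1]; cv2.imwrite('pics/w6.png',w)
E
```

```text
t 10.58 pos [0.5178 0.1437 0.2651] F [ 0.29 -0.06 -2.6 ] T [0.02 0.   0.  ] w 0.0255 q [  2.9  19.3  72.6   0.   88.2 -12.3]
[[-0.262  0.965 -0.002]
 [ 0.965  0.262  0.001]
 [ 0.001 -0.002 -1.   ]]
[332.12167077 198.48764654]
[331.18053726 226.66516766]
```

View pics/c_scene6.png

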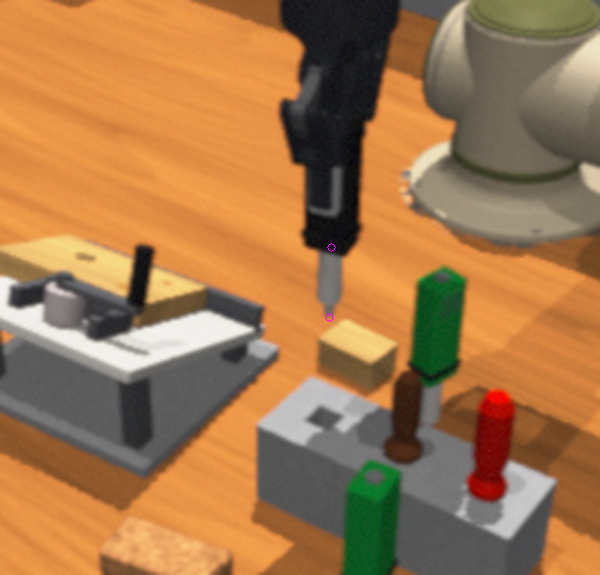

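View pics/w6.png

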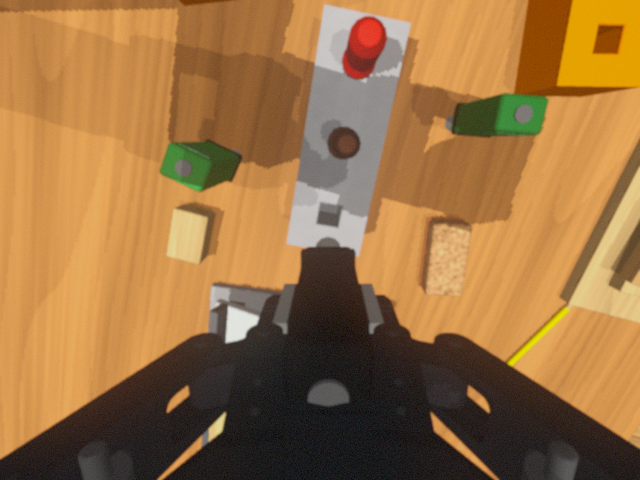

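```bash
python3 - <<'E'
from p import *
from rig import eyes
show()
t=eyes.get_image('top')[:,:,::-1].copy(); cv2.imwrite('pics/top7.png',t)
sc=eyes.get_image('scene')[:,:,::-1].copy(); cv2.imwrite('pics/scene7.png',sc)
f=lambda I,u,v,r=20:cv2.resize(I[v-r:v+r,u-r:u+r],(380,380),interpolation=cv2.INTER_CUBIC)
w3=cv2.imread('pics/w3raw.png');w4=cv2.imread('pics/w4raw.png')
o=np.vstack([np.hstack([f(t,435,258),f(sc,234,203)]),np.hstack([f(w3,220,330),f(w4,584,290)])])
cv2.imwrite('pics/marks.png',cv2.resize(o,(600,600)))
E
```

```text
t 10.68 pos [0.5179 0.1437 0.2647] F [ 0.39 -0.34 -1.96] T [ 0.04  0.03 -0.07] w 0.0253 q [  2.9  19.4  72.6   0.   88.3 -12.3]
```

View pics/marks.png

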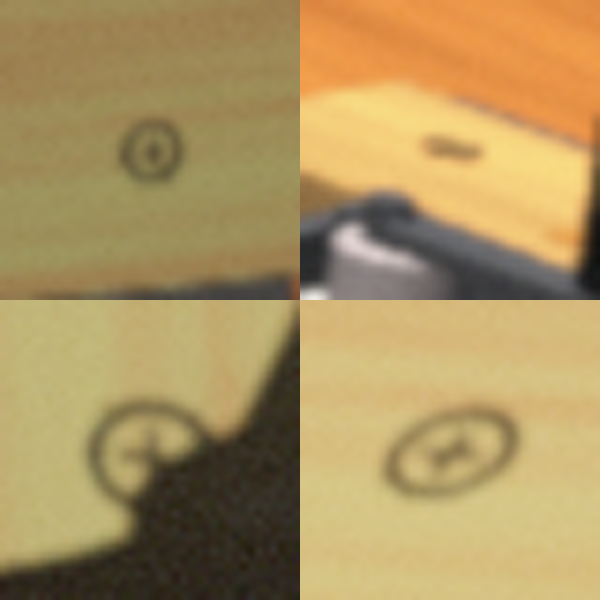

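```bash
cat > mark.py <<'E'
from p import *
s3=dict(position=np.array([.5062,-.0199,.2768]),tool_rot=Ro.from_matrix(np.array([[-.19,.919,.346],[.981,.19,.036],[-.033,.347,-.937]])).as_matrix())
s4=dict(position=np.array([.5148,.1421,.2858]),tool_rot=np.array([[.9795,.2015,.0022],[.2015,-.9795,-.0002],[.0021,.0007,-1]]))
ob=[(lambda X:proj('top',X),(434.8,257.6)),(lambda X:proj('scene',X),(233.8,202.2)),(lambda X:wcam(s3,X),(219.5,329.8)),(lambda X:wcam(s4,X),(583.9,289.8))]
def toslope(X): return SL.T@(Rz(j[2]).T@(np.array(X)-[j[0],j[1],0])-[0,0,.065])
E
python3 - <<'E'
from mark import *
wts=[1,1,1,1]
f=lambda X:np.concatenate([pf(X)-o for pf,o in ob])
r=least_squares(f,[.486,-.15,.083]);print(r.x.round(4),r.fun.round(2),toslope(r.x).round(4))
for i in range(4):
  ff=lambda q:ob[i][0](slope2w(j,(q[0],q[1],.022)))-ob[i][1]
  q=least_squares(ff,[-.008,-.06]).x; print(i,q.round(4))
E
```

```text
[ 0.4846 -0.1516  0.0824] [-0.01  0.61  0.49  1.17  0.84  0.47 -0.11  0.71] [-0.0096 -0.0595  0.022 ]
0 [-0.0082 -0.0596]
1 [-0.0155 -0.0657]
2 [-0.0105 -0.059 ]
3 [-0.0086 -0.0591]
```

```bash
cat > pl.py <<'E'
from mark import *
import sys
M=np.array([-.009,-.0593,.022]) # slope
h=float(sys.argv[1]); L=float(sys.argv[2]) if len(sys.argv)>2 else .0956
T=slope2w(j,M+[0,0,h+L]); R=slopeR(j[2],.155)
show(); print('delta',rows(T,R,s).round(4))
tip=s['position']+s['tool_rot'][:,2]*L
print('tip-mark slope mm',((toslope(tip)-M)*1e3).round(2),'tilt deg',np.degrees(np.arccos(np.clip(-s['tool_rot'][:,2]@(Rz(j[2])@SL[:,2]),-1,1))).round(2))
E
python3 pl.py .1
```

```text
t 10.78 pos [0.5182 0.1437 0.265 ] F [ 0.57 -0.08 -1.32] T [0.06 0.02 0.04] w 0.0258 q [  2.9  19.4  72.5   0.   88.3 -12.3]
delta [-3.544e-01 -2.335e-01 -1.800e-03 -1.104e-01 -1.750e-02 -3.000e-04]
tip-mark slope mm [ 90.9  289.64  59.33] tilt deg 20.12
```

Emit:
jog_arm(deltas=[-0.035,-0.023,-0.01,-0.011,-0.002,0,1,-0.07,-0.046,-0.02,-0.022,-0.0035,0,1,-0.106,-0.07,-0.03,-0.033,-0.005,0,1,-0.142,-0.093,-0.03,-0.044,-0.007,0,1,-0.177,-0.117,-0.03,-0.055,-0.009,0,1,-0.213,-0.14,-0.03,-0.066,-0.0105,0,1,-0.248,-0.163,-0.03,-0.077,-0.012,0,1,-0.284,-0.187,-0.02,-0.088,-0.014,0,1,-0.319,-0.21,-0.01,-0.1,-0.0155,0,1,-0.3544,-0.2335,-0.002,-0.1104,-0.0175,0,1,-0.3544,-0.2335,-0.002,-0.1104,-0.0175,0,1,-0.3544,-0.2335,-0.002,-0.1104,-0.0175,0,1])

```text
time_s: 11.78
position: [0.418, -0.1601, 0.2667]
tool_rot: [[-0.248, 0.907, 0.341], [0.967, 0.25, 0.037], [-0.051, 0.339, -0.939]]
ft_force: [-0.5, 0.3, -2.7]
grip_width: 0.0254
```

```bash
python3 pl.py .04
```

```text
t 11.78 pos [ 0.418  -0.1601  0.2667] F [-0.48  0.27 -2.66] T [-0.01  0.25 -0.  ] w 0.0254 q [-45.6   2.4  96.9  16.8  68.9 -65. ]
delta [ 0.0017  0.0011  0.0807  0.0002  0.0002 -0.0018]
tip-mark slope mm [ -0.61  -1.4  100.52] tilt deg 0.05
```

Next I'll descend to 20 mm above the mark and look.

Emit:
jog_arm(deltas=[0.0017,0.0011,0.03,0,0,-0.0018,1,0.0017,0.0011,0.06,0,0,-0.0018,1,0.0017,0.0011,0.085,0,0,-0.0018,1,0.0017,0.0011,0.1,0,0,-0.0018,1,0.0017,0.0011,0.107,0,0,-0.0018,1,0.0017,0.0011,0.107,0,0,-0.0018,1,0.0017,0.0011,0.107,0,0,-0.0018,1])

```text
time_s: 12.37
position: [0.4472, -0.1536, 0.1927]
tool_rot: [[-0.259, 0.903, 0.342], [0.964, 0.262, 0.038], [-0.055, 0.34, -0.939]]
ft_force: [0.8, 0.4, -2.8]
grip_width: 0.0252
```

```bash
python3 pl.py .0; python3 - <<'E'
from mark import *
from rig import eyes
s=env.observe()
t=eyes.get_image('top')[:,:,::-1].copy(); sc=eyes.get_image('scene')[:,:,::-1].copy(); w=eyes.get_image('wrist')[:,:,::-1].copy()
tip=s['position']+s['tool_rot'][:,2]*.0956
f=lambda I,u,v,r:cv2.resize(I[v-r:v+r,u-r:u+r],(400,400),interpolation=cv2.INTER_CUBIC)
print('tip top',proj('top',tip),'scene',proj('scene',tip),'wrist',wcam(s,tip))
cv2.imwrite('pics/h8.png',np.hstack([f(t,435,250,30),f(sc,234,195,30)]))
cv2.imwrite('pics/w8.png',w); cv2.imwrite('pics/top8.png',t); cv2.imwrite('pics/scene8.png',sc)
E
```

```text
t 12.37 pos [ 0.4472 -0.1536  0.1927] F [ 0.78  0.41 -2.78] T [-0.05  0.25  0.02] w 0.0252 q [-41.8   9.5 102.2  18.   55.9 -65.9]
delta [-0.0021 -0.0031  0.0278  0.0007  0.0001  0.002 ]
tip-mark slope mm [ 2.18  1.94 20.88] tilt deg 0.13
tip top [436.20084421 258.99515386] scene [235.6565491  194.82968209] wrist [329.10433525 241.54557597]
```

View pics/h8.png

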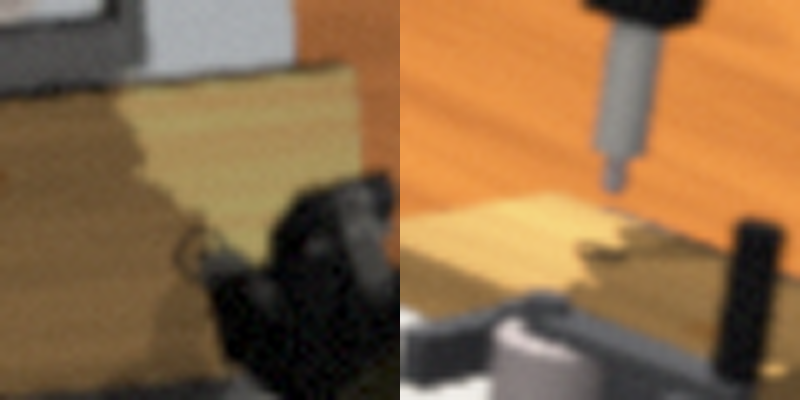

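View pics/w8.png

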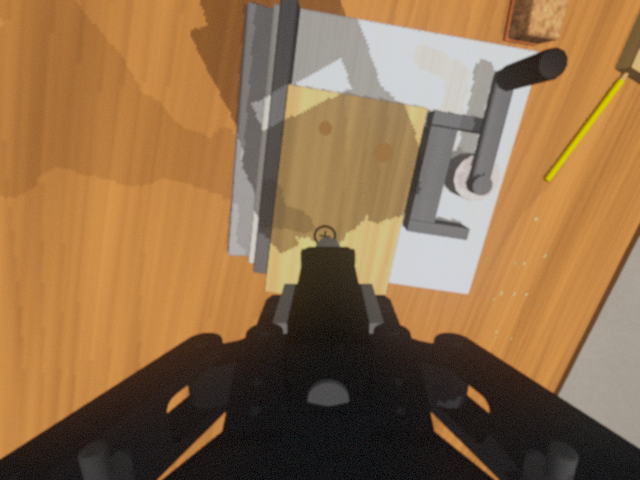

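Emit:
jog_arm(deltas=[-0.0021,-0.0031,0.01,0,0,0,1,-0.0021,-0.0031,0.02,0,0,0,1,-0.0021,-0.0031,0.0235,0,0,0,1,-0.0021,-0.0031,0.0235,0,0,0,1,-0.0021,-0.0031,0.0235,0,0,0,1,-0.0021,-0.0031,0.0235,0,0,0,1])

```text
time_s: 13.02
position: [0.4512, -0.1557, 0.1752]
tool_rot: [[-0.257, 0.904, 0.342], [0.965, 0.26, 0.038], [-0.055, 0.34, -0.939]]
ft_force: [-0.1, -0.2, -1.7]
grip_width: 0.0253
```

```bash
cat >> pl.py <<'E'
n=Rz(j[2])@SL[:,2]; print('axial F',(s['ft_force']@n).round(2), 'Fslope',(SL.T@Rz(j[2]).T@s['ft_force']).round(2))
E
python3 pl.py 0
```

```text
t 13.02 pos [ 0.4512 -0.1557  0.1752] F [-0.09 -0.18 -1.74] T [-0.05  0.27 -0.01] w 0.0253 q [-41.6  11.3 103.3  18.6  53.  -66.7]
delta [0.0007 0.0007 0.0041 0.0007 0.0002 0.0015]
tip-mark slope mm [-0.25 -0.63  3.07] tilt deg 0.13
axial F -1.59 Fslope [-0.7  -0.17 -1.59]
```

Emit:
jog_arm(deltas=[0.0005,0.0005,0.0015,0.0007,0,0,1,0.0005,0.0005,0.003,0.0007,0,0,1,0.0005,0.0005,0.004,0.0007,0,0,1,0.0005,0.0005,0.004,0.0007,0,0,1])

```text
time_s: 13.35
position: [0.4525, -0.155, 0.1724]
tool_rot: [[-0.257, 0.904, 0.34], [0.965, 0.261, 0.037], [-0.055, 0.338, -0.94]]
ft_force: [-1.1, -0.1, -0.5]
grip_width: 0.0253
```

```bash
python3 pl.py 0
```

```text
t 13.35 pos [ 0.4525 -0.155   0.1724] F [-1.09 -0.12 -0.55] T [-0.05  0.31 -0.03] w 0.0253 q [-41.3  11.6 103.4  18.5  52.6 -66.5]
delta [0.0001 0.0002 0.     0.     0.0003 0.0016]
tip-mark slope mm [-0.12 -0.2   0.03] tilt deg 0.05
axial F -0.14 Fslope [-1.22  0.   -0.14]
```

Emit:
jog_arm(deltas=[0,0,0.0013,0,0,0,1,0,0,0.0027,0,0,0,1,0,0,0.0027,0,0,0,1])

```text
time_s: 13.6
position: [0.4532, -0.155, 0.1705]
tool_rot: [[-0.257, 0.904, 0.34], [0.965, 0.26, 0.037], [-0.055, 0.338, -0.94]]
ft_force: [-0.4, 0.1, 1.3]
grip_width: 0.0248
```

```bash
python3 pl.py 0
```

```text
t 13.6 pos [ 0.4532 -0.155   0.1705] F [-0.41  0.09  1.27] T [-0.02  0.32  0.02] w 0.0248 q [-41.3  11.9 103.5  18.6  52.3 -66.6]
delta [ 0.0002  0.0002 -0.0027  0.      0.0003  0.0015]
tip-mark slope mm [-0.13 -0.22 -2.04] tilt deg 0.05
axial F 1.33 Fslope [0.07 0.13 1.33]
```

Emit:
jog_arm(deltas=[0.0002,0.0002,0.0013,0,0,0,1,0.0002,0.0002,0.0027,0,0,0,1,0.0002,0.0002,0.0033,0,0,0,1,0.0002,0.0002,0.0033,0,0,0,1])

```text
time_s: 13.93
position: [0.4541, -0.1548, 0.1682]
tool_rot: [[-0.257, 0.905, 0.34], [0.965, 0.26, 0.037], [-0.055, 0.338, -0.94]]
ft_force: [-0.8, 0.4, 2.4]
grip_width: 0.0252
```

```bash
python3 pl.py 0; python3 - <<'E'
from mark import *
from rig import eyes
n=Rz(j[2])@SL[:,2]; F=[]
for k in range(4):
    s=env.observe(); F.append(s['ft_force']@n); 
    if k%2==0: sc=eyes.get_image('scene')[:,:,::-1].copy()
    else: w=eyes.get_image('wrist')[:,:,::-1].copy()
print(np.round(F,2))
t=eyes.get_image('top')[:,:,::-1].copy()
f=lambda I,u,v,r:cv2.resize(I[v-r:v+r,u-r:u+r],(400,400),interpolation=cv2.INTER_CUBIC)
cv2.imwrite('pics/h9.png',np.vstack([np.hstack([f(t,430,250,40),f(sc,234,195,25)])]))
cv2.imwrite('pics/w9.png',np.hstack([f(w,325,235,20),f(w,400,150,140)])); cv2.imwrite('pics/scene9.png',sc)
E
```

```text
t 13.93 pos [ 0.4541 -0.1548  0.1682] F [-0.83  0.42  2.45] T [-0.15  0.37 -0.06] w 0.0252 q [-41.1  12.1 103.6  18.6  51.9 -66.6]
delta [ 0.0001  0.0001 -0.006   0.      0.0003  0.0015]
tip-mark slope mm [-0.04 -0.14 -4.5 ] tilt deg 0.05
axial F 2.57 Fslope [0.11 0.51 2.57]
[2.57 1.24 1.85 2.97]
```

View pics/h9.png

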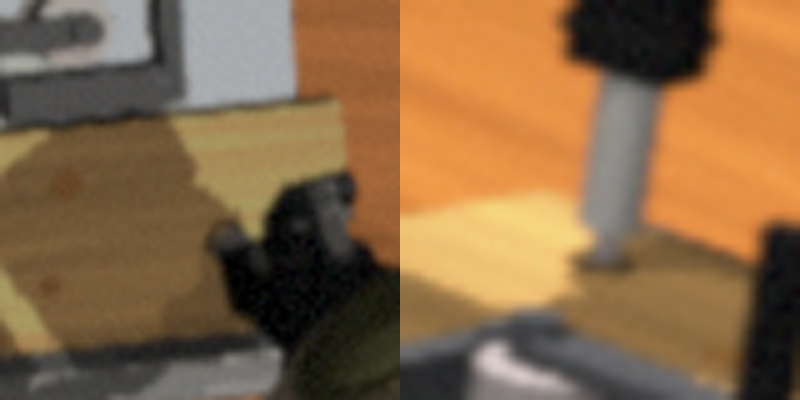

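View pics/w9.png

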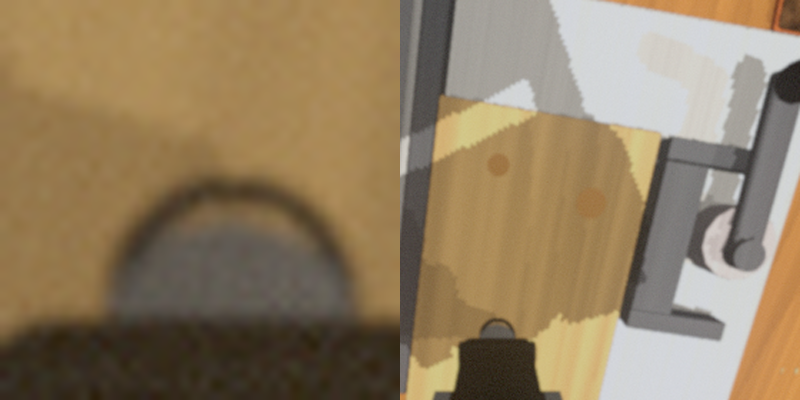

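Emit:
jog_arm(deltas=[0,0,0,0,0,0,1,0,0,0,0,0,0,1,0,0,0,0,0,0,1,0,0,0,0,0,0,1,0,0,0,0,0,0,1,0,0,0,0,0,0,1])

```text
time_s: 14.68
position: [0.4541, -0.1547, 0.1682]
tool_rot: [[-0.257, 0.905, 0.34], [0.965, 0.26, 0.037], [-0.055, 0.338, -0.94]]
ft_force: [-1.3, -0.6, 1.3]
grip_width: 0.0251
```

```bash
python3 pl.py 0
```

```text
t 14.68 pos [ 0.4541 -0.1547  0.1682] F [-1.28 -0.65  1.27] T [-0.22  0.35 -0.01] w 0.0251 q [-41.1  12.1 103.6  18.6  51.9 -66.6]
delta [-0.0001  0.0001 -0.0059  0.      0.0003  0.0015]
tip-mark slope mm [-0.05 -0.05 -4.46] tilt deg 0.04
axial F 1.65 Fslope [-0.83 -0.5   1.65]
```

```bash
python3 -c "
from rig import close_job
print(close_job())"
```

```text
the job is handed in; nothing more can be done
None
```

The board is clamped and the meter is pressed on the pencil mark. The job is handed in at about 14.7 s, with the arm still holding the meter there.

- **Clamping:** I gripped the cam peg and swung the lever to about 1.6 rad. Pushing a further 4 mm moved it only about 0.5 mm while the force rose by about 18 N, so it was on its stop. Later pictures show the lever still fully over, with the jaw against the board's upper edge.
- **Meter:** I took the black meter from the strip's right-hand hole. My first reading of its orientation was a quarter turn off. A closer look showed this before I gripped it, and I corrected the grip.
- **Last checks:**
  - The tip is computed to be within about 0.3 mm of the mark. The four camera estimates of the mark disagreed: three agreed within about 2 mm, and the low-angle scene view was about 9 mm off. Close crops show the pin inside the circle.
  - The meter's tilt from square is under 0.1° by the fitted jig pose.
  - The spring pin is pushed in about 4.5–5 mm of 10. Travel past contact and the length of pin still visible agree with this. The wrist force readings are noisy (3–5 N net of the meter's weight, each reading), so they only roughly confirm it.
- **Bystanders:** I touched nothing else, and the pictures show nothing else moved.

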